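# Check a coil spring at its gauge height on the bench tester

## Robot

A 6-joint arm with a two-finger parallel gripper is mounted at the origin on the work surface. World frame = base frame: x ahead of the robot, y to its left, z up, the work surface at z = 0. Lengths are in m, angles in rad, forces in N, time in s.
With the tool pointing down it reaches from about 0.4 to 0.825 m from the base axis. Payload 7 kg.
Tool frame: the origin (TCP) lies at the very end of the fingers, on their centre line; the grasp point (between the pads) lies 19 mm behind it; z points along the fingers, y is the line along which they close (so a half turn about z gives the same grasp; the last joint's range is limited). The gripper opens to 88 mm and grips with 3 to 60 N. Pads are 19 mm wide; open, the fingers measure 130 mm over their backs; the gripper's body (78 mm by 193 mm) begins 47 mm behind the grasp point.
Start: joints at [-0.935, 0.359, 0.012, 0, -1.224, -0.288], TCP at [0.23, -0.635, 0.227] pointing down, gripper open.
Joint ranges: [-3.07, 3.07], [-1.43, 2.12], [-1.02, 1.25], [-3.03, 1.67], [-3.05, -0], [-3.03, 3.03]. Speed limits (rad/s): [2.39, 2.39, 3.01, 3.14, 3.14, 3.14].

## Interface

Orientations are given as a unit quaternion [w, x, y, z].
In Python, from plant import env gives the robot as it stands.
- The arm moves only by the shell command python3 -m inch 'ROWS'. ROWS is JSON, a list of rows, each an object of numbers: "tx", "ty", "tz": the shift along the tool's x, y, z in m; "ax", "ay", "az": the turn, a rotation vector about the tool's x, y, z in rad; "claw": the opening, from -1 (shut) to 1 (fully open). In form: [{"tx": .., "ty": .., "tz": .., "ax": .., "ay": .., "az": .., "claw": ..}, ...]. A call has 1 to 10 rows; each row shifts and turns the commanded pose from where the row before left it, along the tool's axes as they then stand; what a row does not reach is not made up. A row lasts 1/10 s, in which the tool goes at most 50 mm and 8.59 degrees, less where a joint would pass 70% of its speed; a pose out of reach is approached as far as the arm can. A call with a gripper value outside its range is refused whole. The fingers move at their own pace and stop on an object; the grip force is fixed at half the most. Time passes only in rows, so rows that do not move let the fingers close. It gives the time, the measured TCP pose, the force, the opening and the grip force at its end, in the units of the state.
- env.sense(): the state, without advancing time (a new reading comes with each control period).
- env.camera(name): name is "scene" or "top" or "wrist"; returns a dict with "img" (480x640x3 uint8, red, green, blue), "intrinsics" (3x3 intrinsics, pixels), "R" (3x3) and "t" (3): a world point X has camera coordinates R X + t. Camera axes: x right, y down, z forward; pixel columns grow to the right and rows downward; lengths in m; the calibration is good to about 2 mm. A picture is of the moment at which its call begins. There is no depth.
- env.finish_job(): hands the job in; it is judged then, once.
Trained networks look in a picture, given as the dict that the camera call returned (one of the last four; its "shot" number tells which), for a name from the list of things; names that differ only in an ending like _2 or _b are one class to them, and where a whole thing is asked for, a point or a joint stands for the part that bears it (a point fixed in the world has none). Each returns a list of dicts, best first, with "conf" (0 to 1); they miss things now and then, are a little off and sometimes report something else, mostly with a low value. They report only what shows in the picture. A call takes as long as a camera call.
- env.boxes_of(name, picture): "centre" ([x, y, z] in m, in the coordinates of the camera as it stood for that picture, good to about 4 mm: the middle of the surface that is visible of it).
- env.outline_of(name, picture): "pixels" (480x640 bool, what is visible of it).
The state is a dict: "t": time; "joints": joint angles; "dq": joint speeds; "joint_torque": joint torques, N m; "eef_pos": TCP position; "orientation": TCP orientation; "ft_force": force on the tool from outside, world axes, zero at the start; "torque": the same for the moment, N m; "width": finger opening in m; "finger_force": force on a finger pad.
Only numpy, scipy, OpenCV 4.12 (cv2) and the standard library are available. Lean on these libraries where they do the work, as an engineer would, in place of code of your own. Each camera call takes 0.05 s, during which the arm holds its last target. There are 200 camera calls.

## Task

Stand the tall capped coil spring over the post of the spring tester, press its cap gently straight down until the cap just rests on the top of the post, and keep it there for a full second with no more than about 5 N leaning on the post, so that the dial gives a true reading (never run the needle to the end of its scale). Then take the spring off, set it down upright in the black tray and let go, leaving the other things on the bench where they are.

Things in the scene. Friction and masses are not known exactly. Their poses are not given: they have to be found in the camera images.
- spring: The coil spring under test: steel foot ring, six turns of wire and an aluminium cap, 58 mm high at rest, about 100 g (30 g of it the cap), upright and round about its z axis (yaw does not matter). Origin: centre of the foot ring's underside, z up. Foot ring 34 mm outside diameter, 7 mm high, 16 mm bore; the wire coil is 28 mm wide and not solid to the touch.
- cap: The cap of that spring, an aluminium disc 30 mm in diameter, 14 mm thick. Origin: centre of its flat underside, at rest 44 mm above the foot ring's underside. It slides only along the spring's axis, up to 24 mm down; the spring pushes back with 1.2 N at rest plus 0.6 N per mm. Lifted by the cap, the whole spring comes along.
- tester: The spring tester, fixed: a grey housing 110 mm (its x) by 215 mm (its y), 40 mm high, with a round weighing plate near one end and a face-up dial near the other. Origin: on the post's axis at the housing's underside; the dial centre is 108 mm from it along +y. The housing reaches from y = -55 to +160 mm.
- plate_top (a point): Centre of the upper face of the tester's weighing plate, a steel disc 72 mm in diameter, 51 mm above the underside of the housing. The plate sits on a load cell and sinks 0.05 mm per N.
- post: The dark steel gauge post, 12 mm in diameter, chamfered, upright in the middle of the plate and fixed to it. Origin: centre of its flat top, which marks the gauge height, 26 to 36 mm above the plate, different each time. The foot ring goes over it with 2 mm to spare all round. It sinks with the plate, so leaning on it adds about 20 N per mm.
- needle (a joint): The dial's black needle: total load on the plate, 0.15 rad per N, 0 with nothing on the plate, growing clockwise; the scale ends at 20 N (3.0 rad). It shows spring and post load together.
- tray: Black open tray for tested springs, fixed, 110 mm (its x) by 90 mm (its y) outside, 18 mm high, walls 4 mm. Origin: centre of its underside.
- tray_in (a point): Centre of the tray's inner floor, z up.
- short_spring: A shorter, wider steel spring without cap, 40 mm in diameter, 30 mm high; not to be used. Origin: centre of its underside.
- bottle: Small clear bottle, 36 mm in diameter, 75 mm high; bystander. Origin: centre of its underside.
- driver: Screwdriver 160 mm long lying along its x beyond the tester; bystander.
- tweezers: Steel tweezers 130 mm long lying along their x; bystander.
- dish: Shallow steel dish, 76 mm in diameter, 22 mm high; bystander. Origin: centre of its underside.
- multimeter: Orange multimeter lying on its back, 170 by 85 by 42 mm; bystander. Origin: centre of its underside.
- spool: Spool of solder standing on its flange, 52 mm in diameter, 36 mm high; bystander. Origin: centre of its underside.

How it is judged:
On the way, in this order (a step that is already met when the one before it is completed fails the run):
1. the spring stands over the post with its foot ring flat on the plate (within 3 mm of it) (horizontal distance between spring and plate_top below 0.004 m and z of spring in the frame of plate_top below 0.003 m and angle between spring's own z axis and vertical below 0.08 rad), for 0.2 s.
2. the cap is pressed down onto the post and rests on it with 0.4 to 6.5 N for 1 s, the spring still seated and the needle steady (contact force between cap and post between 0.4 and 6.5 N and z of spring in the frame of plate_top below 0.003 m and angle between spring's own z axis and vertical below 0.08 rad and velocity of joint needle between -1 and 1 rad/s), for 1 s.
At the end, for the whole second after the job is handed in: the spring stands upright (within 0.1 rad) on the tray's floor (within 5 mm), within 45 mm of the middle of the tray, at rest and no longer compressed (cap within 3 mm of its rest height) (horizontal distance between spring and tray_in below 0.045 m and z of spring in the frame of tray_in between -0.005 and 0.005 m and angle between spring's own z axis and vertical below 0.1 rad and linear speed of spring below 0.02 m/s and z of cap in the frame of spring above 0.041 m); the robot touches nothing.
It fails at once if the cap leans on the post with more than 8 N (contact force between cap and post above 8 N).
It fails at once if the needle reaches the end of its scale (20 N, 3.0 rad) (value of joint needle above 3 rad).
It fails at once if the spring is let go more than 15 mm above the tray's floor (contact force between the fingers and spring below 0.05 N and horizontal distance between spring and tray_in below 0.05 m and z of spring in the frame of tray_in above 0.015 m).
It fails at once if one of the other things on the bench is shifted by more than 20 mm (distance of any of short_spring, bottle, driver, tweezers, dish, multimeter, spool from where it was at the start of the episode above 0.02 m).
It also fails if it takes over 64 s, if anything falls off the work surface, if the arm or the gripper's body presses on something with over 40 N, if the wrist force passes 120 N, or if a joint passes its speed limit or range.

## Working session

There is one attempt and no reset: what is moved stays moved. The work goes in short steps, Python scripts to look and compute and a shell command to move; the robot and the scene stay as the last step left them, time stands still between calls to the robot, and variables do not carry over. Pictures are saved under pics/ and viewed, at most 10 in all, crops included, and the job is handed in when it is done.

```bash
mkdir -p pics
cat > h.py <<'E'
import numpy as np, cv2
from plant import env
def save(p,n,crop=None,s=1):
    im=p["img"][:,:,::-1]
    if crop: im=im[crop[1]:crop[3],crop[0]:crop[2]]
    if s!=1: im=cv2.resize(im,None,fx=s,fy=s,interpolation=cv2.INTER_CUBIC)
    cv2.imwrite("pics/"+n+".png",im)
def W(p,c): return np.array(p["R"]).T@(np.array(c)-np.array(p["t"]))
def proj(p,X):
    c=np.array(p["R"])@np.array(X)+np.array(p["t"]); u=np.array(p["intrinsics"])@c; return u[:2]/u[2]
def onplane(p,uv,z):
    d=np.array(p["R"]).T@np.linalg.inv(p["intrinsics"])@np.array([uv[0],uv[1],1.]); o=-np.array(p["R"]).T@np.array(p["t"])
    return o+d*(z-o[2])/d[2]
E
python3 - <<'E'
from h import *
s=env.sense(); print({k:np.round(v,3) for k,v in s.items()})
P={n:env.camera(n) for n in("scene","top")}
out=[]
for n,p in P.items():
    save(p,n+"0")
    print(n,-np.array(p["R"]).T@np.array(p["t"]))
    for k in["spring","cap","tester","post","plate_top","tray","short_spring","bottle","driver","tweezers","dish","multimeter","spool"]:
        r=env.boxes_of(k,p)
        print(k,[(np.round(W(p,d["centre"]),3),round(d["conf"],2),np.round(proj(p,W(p,d["centre"])))) for d in r[:2]])
E
```

```text
{'t': np.float64(0.0), 'joints': array([-0.935,  0.359,  0.011, -0.   , -1.224, -0.288]), 'dq': array([ 0.001, -0.   , -0.   ,  0.   ,  0.   ,  0.   ]), 'joint_torque': array([ 1.0000e-03, -5.8272e+01,  2.9307e+01,  6.9970e+00,  7.0000e-03,
       -0.0000e+00]), 'eef_pos': array([ 0.23 , -0.634,  0.226]), 'orientation': array([-0.   , -0.173,  0.985,  0.001]), 'ft_force': array([ 0.675,  0.005, -0.226]), 'torque': array([-0.045, -0.036, -0.022]), 'finger_force': np.float64(0.0), 'width': np.float64(0.088)}
scene [ 1.53705937 -0.21185237  0.77009809]
spring [(array([ 0.443, -0.29 ,  0.037]), 0.72, array([190., 238.])), (array([ 0.441, -0.29 ,  0.063]), 0.39, array([188., 229.]))]
cap []
tester [(array([0.629, 0.007, 0.04 ]), 0.68, array([324., 262.]))]
post [(array([ 0.605, -0.044,  0.072]), 0.42, array([300., 248.]))]
plate_top [(array([ 0.602, -0.042,  0.06 ]), 0.58, array([301., 252.]))]
tray [(array([0.584, 0.296, 0.012]), 0.57, array([432., 242.]))]
short_spring [(array([0.451, 0.267, 0.022]), 0.75, array([402., 212.]))]
bottle [(array([ 0.643, -0.338,  0.046]), 0.78, array([170.
[... 895 characters left out ...]
), 0.81, array([335., 244.]))]
tray [(array([0.585, 0.291, 0.007]), 0.77, array([206., 250.]))]
short_spring [(array([0.441, 0.262, 0.034]), 0.48, array([214., 306.]))]
bottle [(array([ 0.628, -0.339,  0.057]), 0.52, array([452., 233.]))]
driver [(array([0.81 , 0.04 , 0.026]), 0.62, array([302., 163.]))]
tweezers [(array([ 0.765, -0.251,  0.009]), 0.56, array([414., 182.]))]
dish [(array([0.758, 0.254, 0.016]), 0.84, array([220., 184.]))]
multimeter [(array([ 0.611, -0.484,  0.037]), 0.74, array([507., 240.])), (array([0.606, 0.01 , 0.04 ]), 0.18, array([313., 241.]))]
spool [(array([0.513, 0.452, 0.033]), 0.86, array([140., 278.])), (array([0.586, 0.294, 0.011]), 0.66, array([204., 250.]))]
```

View pics/scene0.png

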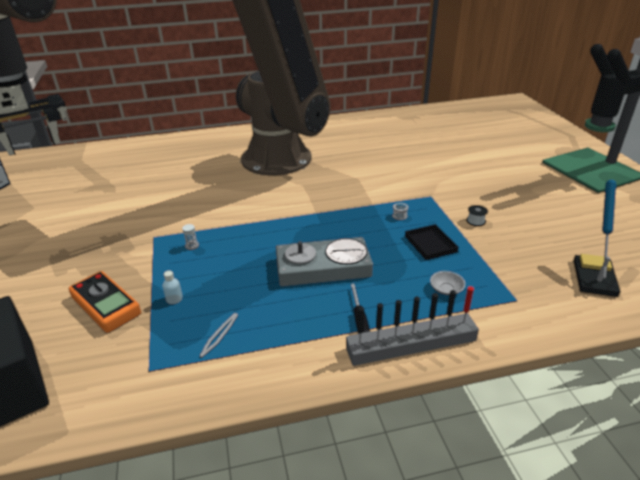

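View pics/top0.png

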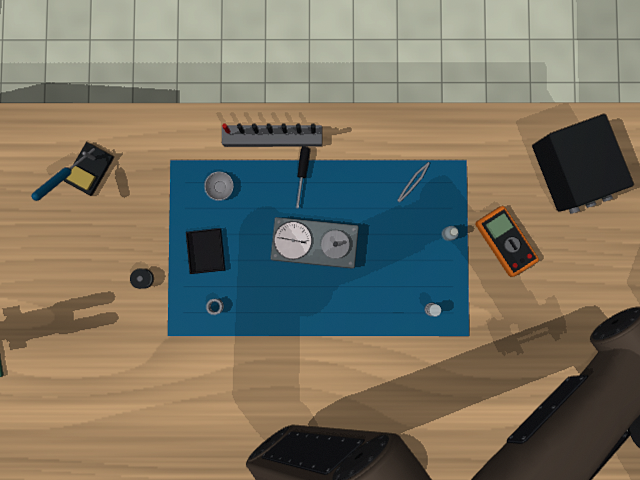

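Both pictures agree with the networks. The capped spring is at scene (190,238) and top (434,309). The tester has its plate at top (335,244) and its dial at (293,240). The tray is at top (206,250), and the way between them is clear above bench height. Next I work out the first approach in tool axes.

```bash
cat >> h.py <<'E'
from scipy.spatial.transform import Rotation
def tool(target,show=True):
    s=env.sense(); q=np.array(s["orientation"]); Rm=Rotation.from_quat(q[[1,2,3,0]]).as_matrix()
    d=Rm.T@(np.array(target)-s["eef_pos"])
    if show: print("t",round(s["t"],2),"pos",np.round(s["eef_pos"],4),"tilt xy",np.round(Rm[:2,2],4),"delta tool mm",np.round(d*1000,2),"F",np.round(s["ft_force"],2),"w",round(s["width"],4),"ff",round(s["finger_force"],1))
    return d
E
python3 - <<'E'
from h import *
tool([0.437,-0.29,0.2]); s=env.sense(); print(Rotation.from_quat(np.array(s["orientation"])[[1,2,3,0]]).as_matrix().round(3))
p=env.camera("wrist"); print((np.array(p["R"])).round(3), (-np.array(p["R"]).T@np.array(p["t"])).round(3),p["intrinsics"])
E
```

```text
t 1.4 pos [ 0.23   -0.6346  0.2266] tilt xy [ 0. -0.] delta tool mm [-312.02  253.41   26.58] F [ 0.58 -0.07 -0.06] w 0.0878 ff 0.0
[[-0.94  -0.341  0.   ]
 [-0.341  0.94  -0.   ]
 [-0.    -0.    -1.   ]]
[[-0.341  0.94   0.001]
 [ 0.894  0.324  0.309]
 [ 0.29   0.106 -0.951]] [ 0.151 -0.662  0.385] [[352.55012413   0.         318.75152001]
 [  0.         352.55012413 239.05060062]
 [  0.           0.           1.        ]]
```

```bash
python3 -m inch '[{"tx":-0.031,"ty":0.025,"tz":0.0027,"claw":1},{"tx":-0.031,"ty":0.025,"tz":0.0027,"claw":1},{"tx":-0.031,"ty":0.025,"tz":0.0027,"claw":1},{"tx":-0.031,"ty":0.025,"tz":0.0027,"claw":1},{"tx":-0.031,"ty":0.025,"tz":0.0027,"claw":1},{"tx":-0.031,"ty":0.025,"tz":0.0027,"claw":1},{"tx":-0.031,"ty":0.025,"tz":0.0027,"claw":1},{"tx":-0.031,"ty":0.025,"tz":0.0027,"claw":1},{"tx":-0.031,"ty":0.025,"tz":0.0027,"claw":1},{"tx":-0.031,"ty":0.025,"tz":0.0027,"claw":1}]'; python3 -m inch '[{"claw":1},{"claw":1}]'
cat > look.py <<'E'
from h import *
import sys
names=sys.argv[2].split(",")
p=env.camera("wrist"); save(p,sys.argv[1]); tool([0,0,0])
for k in names:
    for d in env.boxes_of(k,p)[:2]: print(k,np.round(W(p,d["centre"]),4),round(d["conf"],2),np.round(proj(p,W(p,d["centre"])),1))
    for d in env.outline_of(k,p)[:1]:
        m=d["pixels"]; v,u=np.nonzero(m); print("  outl",k,round(d["conf"],2),"u",u.min(),u.max(),"v",v.min(),v.max(),"n",len(u))
E
python3 look.py w1 spring,cap
```

```text
t 1.5 pos [ 0.23   -0.6346  0.2266] tilt xy [ 0. -0.] delta tool mm [  0.   674.98 226.56] F [-0.08 -0.4   0.06] w 0.0877 ff 0.0$[0]: bad value
$[0]: bad value
```

View pics/w1.png

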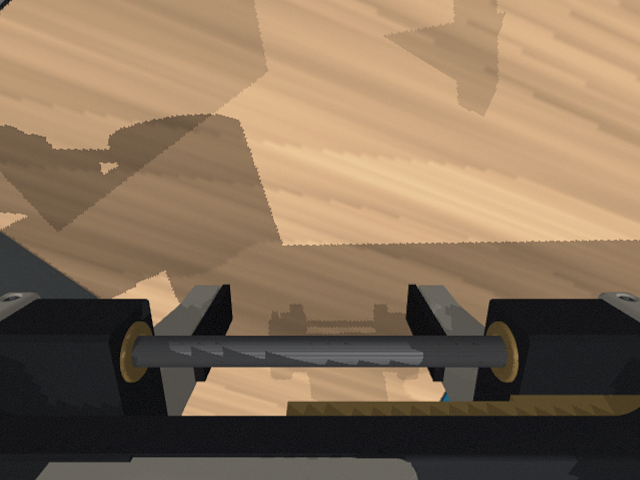

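The wrist picture shows only the bare bench, with the finger tips around (215,330) and (425,330). The arm hasn't moved because the call was refused. I'll retry with every field filled in.

```bash
python3 -m inch '[{"tx":-0.031,"ty":0.025,"tz":0.0027,"ax":0,"ay":0,"az":0,"claw":1},{"tx":-0.031,"ty":0.025,"tz":0.0027,"ax":0,"ay":0,"az":0,"claw":1},{"tx":-0.031,"ty":0.025,"tz":0.0027,"ax":0,"ay":0,"az":0,"claw":1},{"tx":-0.031,"ty":0.025,"tz":0.0027,"ax":0,"ay":0,"az":0,"claw":1},{"tx":-0.031,"ty":0.025,"tz":0.0027,"ax":0,"ay":0,"az":0,"claw":1},{"tx":-0.031,"ty":0.025,"tz":0.0027,"ax":0,"ay":0,"az":0,"claw":1},{"tx":-0.031,"ty":0.025,"tz":0.0027,"ax":0,"ay":0,"az":0,"claw":1},{"tx":-0.031,"ty":0.025,"tz":0.0027,"ax":0,"ay":0,"az":0,"claw":1},{"tx":-0.031,"ty":0.025,"tz":0.0027,"ax":0,"ay":0,"az":0,"claw":1},{"tx":-0.031,"ty":0.025,"tz":0.0027,"ax":0,"ay":0,"az":0,"claw":1}]'; python3 look.py w2 spring,cap
```

```text
t: 2.7
eef_pos: [0.437, -0.2924, 0.1998]
orientation: [0.0, -0.173, 0.985, -0.0]
ft_force: [0.3, -0.9, -0.2]
width: 0.0879
finger_force: 0.0
t 2.75 pos [ 0.4393 -0.2892  0.1995] tilt xy [0.0017 0.0006] delta tool mm [314.14 422.05 198.91] F [ 1.65  2.89 -1.01] w 0.0878 ff 0.0
spring [ 0.4325 -0.287   0.0651] 0.79 [325.5 223.6]
  outl spring 0.57 u 304 336 v 194 240 n 1309
cap [ 0.4379 -0.2914  0.065 ] 0.72 [318.5 227.5]
  outl cap 0.78 u 304 337 v 205 240 n 966
```

```bash
cat > tri.py <<'E'
from h import *
# collect outline centroids of an item in wrist views; least-squares ray intersection
def ray(p,uv):
    R=np.array(p["R"]); d=R.T@np.linalg.inv(p["intrinsics"])@np.array([uv[0],uv[1],1.]); return -R.T@np.array(p["t"]), d/np.linalg.norm(d)
def isect(rays):
    A=sum(np.eye(3)-np.outer(d,d) for o,d in rays); b=sum((np.eye(3)-np.outer(d,d))@o for o,d in rays); return np.linalg.solve(A,b)
E
cat > capview.py <<'E'
from tri import *; import sys,pickle
p=env.camera("wrist"); tool([0,0,0]); save(p,sys.argv[1])
m=env.outline_of("cap",p); b=env.boxes_of("cap",p)
for d in b[:2]: print("box",np.round(W(p,d["centre"]),4),round(d["conf"],2))
for d in m[:2]:
    v,u=np.nonzero(d["pixels"]); print("outl",round(d["conf"],2),u.min(),u.max(),v.min(),v.max(),(u.mean(),v.mean()))
pickle.dump((p,m[0]["pixels"] if m else None),open(sys.argv[1]+".pkl","wb"))
E
python3 -m inch '[{"tx":0,"ty":0,"tz":0,"ax":0,"ay":0,"az":0,"claw":1},{"tx":0,"ty":0,"tz":0,"ax":0,"ay":0,"az":0,"claw":1},{"tx":0,"ty":0,"tz":0,"ax":0,"ay":0,"az":0,"claw":1}]' >/dev/null; python3 capview.py c1
python3 -m inch '[{"tx":0,"ty":0.02,"tz":0.02,"ax":0,"ay":0,"az":0,"claw":1},{"tx":0,"ty":0.015,"tz":0.03,"ax":0,"ay":0,"az":0,"claw":1},{"tx":0,"ty":0,"tz":0.02,"ax":0,"ay":0,"az":0,"claw":1},{"tx":0,"ty":0,"tz":0,"ax":0,"ay":0,"az":0,"claw":1},{"tx":0,"ty":0,"tz":0,"ax":0,"ay":0,"az":0,"claw":1},{"tx":0,"ty":0,"tz":0,"ax":0,"ay":0,"az":0,"claw":1}]'>/dev/null; python3 capview.py c2
python3 - <<'E'
import cv2,numpy as np
a=cv2.imread("pics/c1.png")[160:280,260:400];b=cv2.imread("pics/c2.png")[160:400,180:460]
cv2.imwrite("pics/cc.png",np.hstack([cv2.resize(a,(400,343)),cv2.resize(b,(400,343))]))
E
```

```text
t 3.3 pos [ 0.4359 -0.2945  0.1995] tilt xy [-0.0001  0.    ] delta tool mm [309.93 425.03 199.57] F [ 0.28  0.46 -0.14] w 0.0877 ff 0.0
box [ 0.4352 -0.2892  0.0666] 0.59
outl 0.8 305 339 207 242 (np.float64(321.89669007021064), np.float64(224.73319959879638))
t 4.05 pos [ 0.4253 -0.2614  0.1308] tilt xy [ 0.002  -0.0006] delta tool mm [311.01 390.85 129.78] F [ 0.85 -0.41  0.29] w 0.0877 ff 0.0
box [ 0.4334 -0.2885  0.0677] 0.59
outl 0.74 251 294 226 271 (np.float64(272.95862960568843), np.float64(248.6328377504848))
```

View pics/cc.png

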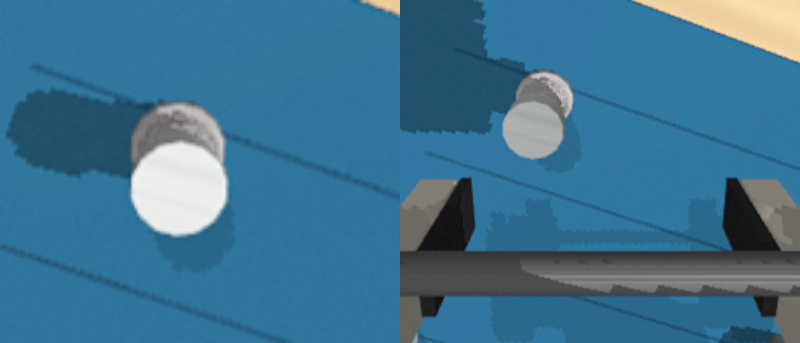

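The pictures show the bright cap disc at about (323,225) in the first view and (273,250) in the second, which agrees with the outlines. I'll triangulate from these.

Run:
```python
from tri import *; import pickle
rs=[];P=[]
for n in("c1","c2"):
    p,m=pickle.load(open(n+".pkl","rb")); c=(m.astype(np.uint8)); cn=max(cv2.findContours(c,0,1)[0],key=cv2.contourArea); e=cv2.fitEllipse(cn); print(e)
    hsv=cv2.cvtColor(p["img"],cv2.COLOR_RGB2HSV); mm=((hsv[...,1]<50)&(hsv[...,2]>(185 if n=="c1" else 130))&(cv2.dilate(c,np.ones((5,5)))>0)).astype(np.uint8)
    mm=cv2.morphologyEx(mm,cv2.MORPH_OPEN,np.ones((9,9)))
    e2=cv2.fitEllipse(max(cv2.findContours(mm,0,1)[0],key=cv2.contourArea)); print("  bright",e2)
    P.append(p); rs.append((ray(p,e[0]),ray(p,e2[0])))
for i in(0,1):
    X=isect([r[i] for r in rs]); print(X.round(4),[onplane(P[j],proj(P[j],rs[j][i][0]+rs[j][i][1]),0.058).round(4) for j in(0,1)])
T=isect([r[1] for r in rs]); tool([T[0],T[1],0.10]); tool([T[0],T[1],0.032])
```

```text
((321.9105224609375, 224.73594665527344), (34.33438491821289, 35.176605224609375), 11.558372497558594)
  bright ((322.14532470703125, 225.54429626464844), (31.465259552001953, 32.69017028808594), 77.55905151367188)
((272.919677734375, 248.6282501220703), (42.60661315917969, 44.472904205322266), 26.765567779541016)
  bright ((272.5343017578125, 250.4051971435547), (38.907222747802734, 42.098182678222656), 113.41027069091797)
[ 0.435  -0.291   0.0575] [array([ 0.435 , -0.2909,  0.058 ]), array([ 0.4346, -0.2912,  0.058 ])]
[ 0.4346 -0.291   0.0617] [array([ 0.4356, -0.2905,  0.058 ]), array([ 0.4359, -0.2911,  0.058 ])]
t 4.15 pos [ 0.425  -0.2613  0.1305] tilt xy [ 0.0017 -0.0004] delta tool mm [  1.1  -31.11  30.53] F [ 1.19 -0.76  0.45] w 0.0874 ff 0.0
t 4.15 pos [ 0.425  -0.2613  0.1305] tilt xy [ 0.0017 -0.0004] delta tool mm [  1.2  -31.05  98.53] F [ 1.19 -0.76  0.45] w 0.0874 ff 0.0
```

```bash
python3 -m inch '[{"tx":0,"ty":-0.016,"tz":0,"ax":0,"ay":0,"az":0,"claw":1},{"tx":0,"ty":-0.015,"tz":0.01,"ax":0,"ay":0,"az":0,"claw":1},{"tx":0,"ty":0,"tz":0.03,"ax":0,"ay":0,"az":0,"claw":1},{"tx":0,"ty":0,"tz":0.03,"ax":0,"ay":0,"az":0,"claw":1},{"tx":0,"ty":0,"tz":0.02,"ax":0,"ay":0,"az":0,"claw":1},{"tx":0,"ty":0,"tz":0.0085,"ax":0,"ay":0,"az":0,"claw":1},{"tx":0,"ty":0,"tz":0,"ax":0,"ay":0,"az":0,"claw":1},{"tx":0,"ty":0,"tz":0,"ax":0,"ay":0,"az":0,"claw":1},{"tx":0,"ty":0,"tz":0,"ax":0,"ay":0,"az":0,"claw":1}]'; python3 -c "
from h import *
tool([.4355,-.291,.032])"
```

```text
t: 5.05
eef_pos: [0.4359, -0.2905, 0.0323]
orientation: [0.001, -0.173, 0.985, -0.0]
ft_force: [-0.6, 0.4, -0.6]
width: 0.0879
finger_force: 0.0
t 5.05 pos [ 0.4359 -0.2905  0.0323] tilt xy [ 0.002  -0.0006] delta tool mm [ 0.52 -0.32  0.26] F [-0.65  0.36 -0.57] w 0.0879 ff 0.0
```

```bash
python3 -m inch '[{"tx":0,"ty":0,"tz":0,"ax":0,"ay":0,"az":0,"claw":-1},{"tx":0,"ty":0,"tz":0,"ax":0,"ay":0,"az":0,"claw":-1},{"tx":0,"ty":0,"tz":0,"ax":0,"ay":0,"az":0,"claw":-1},{"tx":0,"ty":0,"tz":0,"ax":0,"ay":0,"az":0,"claw":-1},{"tx":0,"ty":0,"tz":0,"ax":0,"ay":0,"az":0,"claw":-1},{"tx":0,"ty":0,"tz":0,"ax":0,"ay":0,"az":0,"claw":-1},{"tx":0,"ty":0,"tz":0,"ax":0,"ay":0,"az":0,"claw":-1},{"tx":0,"ty":0,"tz":0,"ax":0,"ay":0,"az":0,"claw":-1}]'
```

```text
t: 5.85
eef_pos: [0.435, -0.2902, 0.0311]
orientation: [0.0, -0.173, 0.985, -0.0]
ft_force: [-0.3, -0.3, 1.7]
width: 0.0292
finger_force: 0.4
```

```bash
python3 -m inch '[{"tx":0,"ty":0,"tz":0,"ax":0,"ay":0,"az":0,"claw":-1},{"tx":0,"ty":0,"tz":0,"ax":0,"ay":0,"az":0,"claw":-1},{"tx":0,"ty":0,"tz":0,"ax":0,"ay":0,"az":0,"claw":-1},{"tx":0,"ty":0,"tz":0,"ax":0,"ay":0,"az":0,"claw":-1}]'
```

```text
t: 6.25
eef_pos: [0.4349, -0.2902, 0.031]
orientation: [0.0, -0.173, 0.985, -0.0]
ft_force: [-1.5, -0.8, -0.6]
width: 0.0279
finger_force: 30.0
```

```bash
python3 -m inch '[{"tx":0,"ty":0,"tz":-0.01,"ax":0,"ay":0,"az":0,"claw":-1},{"tx":0,"ty":0,"tz":-0.02,"ax":0,"ay":0,"az":0,"claw":-1},{"tx":0,"ty":0,"tz":-0.03,"ax":0,"ay":0,"az":0,"claw":-1},{"tx":0,"ty":0,"tz":-0.04,"ax":0,"ay":0,"az":0,"claw":-1},{"tx":0,"ty":0,"tz":-0.03,"ax":0,"ay":0,"az":0,"claw":-1},{"tx":0,"ty":0,"tz":-0.02,"ax":0,"ay":0,"az":0,"claw":-1},{"tx":0,"ty":0,"tz":0,"ax":0,"ay":0,"az":0,"claw":-1},{"tx":0,"ty":0,"tz":0,"ax":0,"ay":0,"az":0,"claw":-1}]'
python3 - <<'E'
from h import *
p=env.camera("wrist"); q=env.camera("scene")
a=p["img"][200:440,160:480,::-1]; b=q["img"][150:270,110:270,::-1]
cv2.imwrite("pics/g1.png",np.hstack([cv2.resize(a,(400,300)),cv2.resize(b,(400,300))]))
tool([0.56,-0.10,0.18])
for k in("post","plate_top"):
    for d in env.boxes_of(k,p)[:1]: print(k,W(p,d["centre"]).round(4),d["conf"])
E
```

```text
t: 7.05
eef_pos: [0.4347, -0.2899, 0.1814]
orientation: [0.0, -0.173, 0.985, 0.0]
ft_force: [-0.7, -0.9, -2.1]
width: 0.0281
finger_force: 30.0
t 7.15 pos [ 0.4341 -0.2898  0.1801] tilt xy [-0.0016  0.0008] delta tool mm [-1.8303e+02  1.3555e+02  1.0000e-01] F [ 0.16 -0.36 -0.84] w 0.0279 ff 30.0
```

View pics/g1.png

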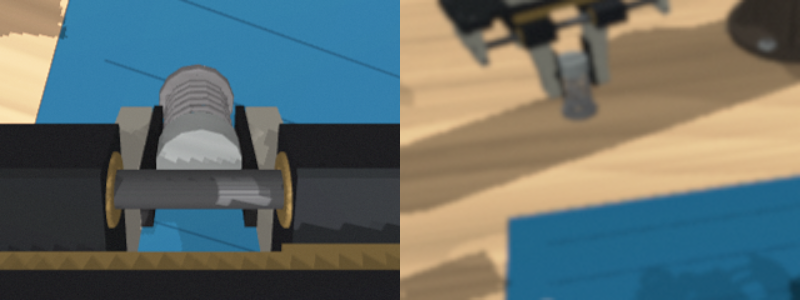

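The crops show the spring hanging straight between the pads. The cap is at about left-crop (200,150) and the coil and foot are visible behind it. I'm moving to a point short of the tester, to measure the post from two places.

```bash
cat > postview.py <<'E'
from tri import *; import sys,pickle
p=env.camera("wrist"); save(p,sys.argv[1])
R={}
for k in("post","plate_top"):
    b=env.boxes_of(k,p); m=env.outline_of(k,p)
    print(k,[(np.round(W(p,d["centre"]),4),round(d["conf"],2)) for d in b[:2]])
    for d in m[:1]:
        v,u=np.nonzero(d["pixels"]); print(" outl",round(d["conf"],2),u.min(),u.max(),v.min(),v.max(),u.mean().round(1),v.mean().round(1)); R[k]=d["pixels"]
tool([0.601,-0.043,0.18])
pickle.dump((p,R),open(sys.argv[1]+".pkl","wb"))
E
python3 -m inch '[{"tx":-0.02,"ty":0.03,"tz":0,"ax":0,"ay":0,"az":0,"claw":-1},{"tx":-0.03,"ty":0.035,"tz":0,"ax":0,"ay":0,"az":0,"claw":-1},{"tx":-0.03,"ty":0.035,"tz":0,"ax":0,"ay":0,"az":0,"claw":-1},{"tx":-0.03,"ty":0.03,"tz":0,"ax":0,"ay":0,"az":0,"claw":-1},{"tx":-0.02,"ty":0.02,"tz":0,"ax":0,"ay":0,"az":0,"claw":-1},{"tx":0,"ty":0,"tz":0,"ax":0,"ay":0,"az":0,"claw":-1},{"tx":0,"ty":0,"tz":0,"ax":0,"ay":0,"az":0,"claw":-1}]'>/dev/null; python3 postview.py p1
python3 -m inch '[{"tx":-0.02,"ty":0,"tz":0,"ax":0,"ay":0,"az":0,"claw":-1},{"tx":-0.02,"ty":0,"tz":0,"ax":0,"ay":0,"az":0,"claw":-1},{"tx":-0.015,"ty":0,"tz":0,"ax":0,"ay":0,"az":0,"claw":-1},{"tx":0,"ty":0,"tz":0,"ax":0,"ay":0,"az":0,"claw":-1},{"tx":0,"ty":0,"tz":0,"ax":0,"ay":0,"az":0,"claw":-1}]'>/dev/null; python3 postview.py p2
python3 - <<'E'
import cv2,numpy as np
a=cv2.imread("pics/p1.png");b=cv2.imread("pics/p2.png")
cv2.imwrite("pics/pp.png",np.hstack([a[60:360,120:520],b[60:360,120:520]]))
E
```

```text
post [(array([ 0.5577, -0.0287,  0.0459]), 0.41)]
 outl 0.73 285 353 289 336 318.7 315.1
plate_top [(array([ 0.6292, -0.0366,  0.0539]), 0.55)]
 outl 0.59 324 353 368 374 340.4 370.6
t 8.2 pos [ 0.5055 -0.1056  0.1809] tilt xy [-0.0004 -0.    ] delta tool mm [-111.05   26.51    0.88] F [ 0.16 -0.6  -0.84] w 0.028 ff 30.0
post [(array([ 0.5967, -0.044 ,  0.0694]), 0.38)]
plate_top [(array([ 0.5774, -0.0393,  0.0562]), 0.94)]
 outl 0.9 332 388 249 294 361.3 269.1
t 8.95 pos [ 0.5572 -0.0863  0.1813] tilt xy [0.0002 0.0001] delta tool mm [-55.88  25.8    1.28] F [-0.45  0.48 -1.74] w 0.0279 ff 30.0
```

View pics/pp.png

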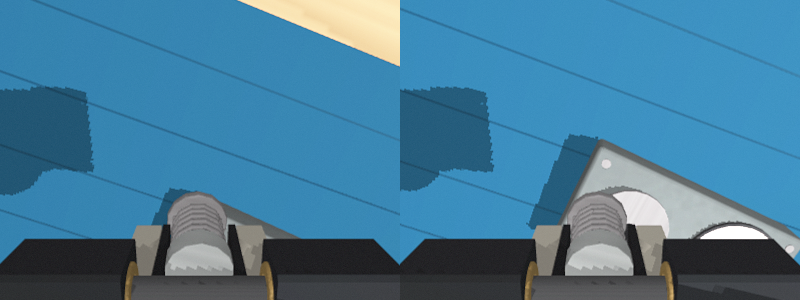

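The wrist camera looks to the robot side of the gripper (image up is tool +x). The spring therefore hides the post at about (360,270), so I move past it and look back.

```bash
python3 -m inch '[{"tx":-0.03,"ty":0,"tz":0,"ax":0,"ay":0,"az":0,"claw":-1},{"tx":-0.04,"ty":0,"tz":0,"ax":0,"ay":0,"az":0,"claw":-1},{"tx":-0.035,"ty":0,"tz":0,"ax":0,"ay":0,"az":0,"claw":-1},{"tx":-0.03,"ty":0,"tz":0,"ax":0,"ay":0,"az":0,"claw":-1},{"tx":0,"ty":0,"tz":0,"ax":0,"ay":0,"az":0,"claw":-1},{"tx":0,"ty":0,"tz":0,"ax":0,"ay":0,"az":0,"claw":-1},{"tx":0,"ty":0,"tz":0,"ax":0,"ay":0,"az":0,"claw":-1}]'>/dev/null; python3 postview.py p3
python3 -m inch '[{"tx":0,"ty":0.025,"tz":0,"ax":0,"ay":0,"az":0,"claw":-1},{"tx":-0.005,"ty":0.035,"tz":0,"ax":0,"ay":0,"az":0,"claw":-1},{"tx":0,"ty":0.02,"tz":0,"ax":0,"ay":0,"az":0,"claw":-1},{"tx":0,"ty":0,"tz":0,"ax":0,"ay":0,"az":0,"claw":-1},{"tx":0,"ty":0,"tz":0,"ax":0,"ay":0,"az":0,"claw":-1},{"tx":0,"ty":0,"tz":0,"ax":0,"ay":0,"az":0,"claw":-1}]'>/dev/null; python3 postview.py p4
python3 - <<'E'
import cv2,numpy as np
a=cv2.imread("pics/p3.png");b=cv2.imread("pics/p4.png")
cv2.imwrite("pics/pq.png",np.hstack([a[60:360,160:560],b[60:360,120:520]]))
E
```

```text
post [(array([ 0.6011, -0.0438,  0.0833]), 0.74)]
 outl 0.62 346 364 123 138 355.4 130.5
plate_top [(array([ 0.5988, -0.0429,  0.0579]), 0.65)]
 outl 0.98 306 398 80 176 352.4 128.3
t 9.9 pos [ 0.6843 -0.0403  0.1817] tilt xy [0.0008 0.0002] delta tool mm [79.23 25.81  1.63] F [-0.03 -0.46 -1.41] w 0.0281 ff 30.0
post [(array([ 0.6004, -0.0415,  0.0837]), 0.74)]
 outl 0.87 233 256 114 131 244.5 122.3
plate_top [(array([ 0.5965, -0.0423,  0.0578]), 0.87)]
 outl 0.83 203 296 72 170 249.2 120.4
t 10.75 pos [0.6621 0.0362 0.1809] tilt xy [-0.0003 -0.0001] delta tool mm [ 84.4  -53.71   0.93] F [ 0.08  0.87 -0.74] w 0.0278 ff 30.0
```

View pics/pq.png

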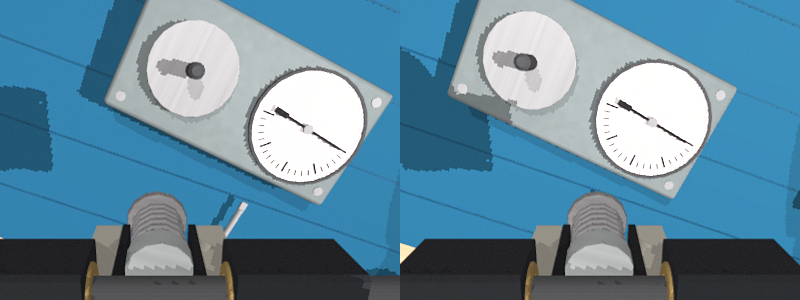

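The pictures show the post top at about (355,131) and (244,121) in full-frame pixels, on the bright plate, and the outlines agree. The needle is at zero. Next I triangulate the post and plate, and check the spring's offset in the grip from its silhouette.

Run:
```python
from tri import *; import pickle
from scipy.optimize import least_squares
D=[pickle.load(open(n+".pkl","rb")) for n in("p3","p4")]
def ell(m,hull=True):
    c=max(cv2.findContours(m.astype(np.uint8),0,1)[0],key=cv2.contourArea); return cv2.fitEllipse(cv2.convexHull(c))
for k in("plate_top","post"):
    rs=[];
    for p,R in D:
        e=ell(R[k]); c=e[0]; rs.append(ray(p,c)); print(k,np.round(c,1),np.round(e[1],1),onplane(p,c,0.051).round(4),onplane(p,c,0.082).round(4))
    print("tri",isect(rs).round(4))
# post top disc by darkness: 
for p,R in D:
    m=cv2.dilate(R["post"].astype(np.uint8),np.ones((7,7)))>0; v,u=np.nonzero(m)
    g=cv2.cvtColor(p["img"],cv2.COLOR_RGB2GRAY); print(g[v.min():v.max()+1:2,u.min():u.max()+1:2])
# spring in grip
p=env.camera("wrist"); r=env.outline_of("spring",p); s=env.sense(); e=np.array(s["eef_pos"]); print("eef",e.round(4))
for d in r[:1]:
    m=d["pixels"]; v,u=np.nonzero(m); print(d["conf"],u.min(),u.max(),v.min(),v.max())
    cn=max(cv2.findContours(m.astype(np.uint8),0,1)[0],key=cv2.contourArea)[:,0]; 
    t=np.linspace(0,2*np.pi,80)
    def hullpts(dx,dy):
        c=e+np.array([dx,dy,0]); P=[proj(p,c+[.017*np.cos(a),.017*np.sin(a),z]) for z in(-.031,-.024) for a in t]; return np.array(P)
    for dx in(-.004,0,.004):
        q=hullpts(*(dx*np.array([-.94,-.341]))); print("tool dx",dx,"foot vmin",q[:,1].min().round(1),"u",q[:,0].min().round(1),q[:,0].max().round(1))
    for vv in range(v.min(),v.min()+40,4): print(vv,u[v==vv].min(),u[v==vv].max())
```

```text
plate_top [352.4 128.3] [92.6 97.2] [ 0.5985 -0.0422  0.051 ] [ 0.5992 -0.045   0.082 ]
plate_top [249.3 120.4] [92.6 99.9] [ 0.5987 -0.0431  0.051 ] [ 0.5971 -0.0376  0.082 ]
tri [ 0.5985 -0.0425  0.0542]
post [355.4 130.4] [15.8 18.7] [ 0.5991 -0.0395  0.051 ] [ 0.5998 -0.0426  0.082 ]
post [244.5 122.3] [17.6 23.7] [ 0.6013 -0.0462  0.051 ] [ 0.5994 -0.0403  0.082 ]
tri [ 0.5997 -0.0418  0.0745]
[[231 228 227 224 223 231 232 227 221 224 222 225 226]
 [151 144 203 196 185 111  97 145 176 223 224 224 224]
 [153 152 139  47  66  79  82  89  91 106 217 225 224]
 [150 148  53  59  73  82 102 108 107 101  89 228 222]
 [150 128  44  63  73 106 111 111 107 103  99 218 224]
 [154  90  45  73  72 113 109 108 107 105  98 210 224]
 [148 113  42  70  67 108 105 107 107 105 100 216 224]
 [146 153  47  69  69  95 108 106 107  97 104 224 221]
 [143 148 184  56  70  73  85  94  90  90 219 223 221]
 [196 191 231 185 142 102  81  80 116 178 225 221 220]
 [223 228 207 190 198 197 203 201 200 223 222 221 220]]
[[147 205 231 234 231 233 231 231 226 229 233 232 227 226 229]
 [156 154 153 155 191 151 160
[... 261 characters left out ...]
108  94  71  75  56 232]
 [155 158  88  89 111 110 111 109 106 109  90  72  72  77 230]
 [154 157 121  68 104 111 112 114 105 108  83  73  69 107 228]
 [196 164 156  86  74  91  95  95 101  99  64  66  59 199 230]
 [229 230 232 209 134  77  86  89  86  57  55  90 184 207 221]
 [227 228 225 227 226 223 209 203 168 186 205 208 206 205 201]
 [228 229 226 227 224 227 232 214 199 202 200 204 206 203 218]]
eef [0.6621 0.0364 0.181 ]
0.56 286 351 252 336
tool dx -0.004 foot vmin 254.2 u 287.7 347.5
tool dx 0 foot vmin 247.6 u 287.5 347.6
tool dx 0.004 foot vmin 240.9 u 287.3 347.8
252 315 318
256 302 329
260 296 336
264 293 340
268 290 343
272 288 344
276 287 346
280 287 346
284 288 345
288 290 345
```

```bash
cat > rel.py <<'E'
from tri import *; import sys
from scipy.optimize import least_squares
p=env.camera("wrist"); save(p,sys.argv[1]); s=env.sense(); e=np.array(s["eef_pos"]); Rm=Rotation.from_quat(np.array(s["orientation"])[[1,2,3,0]]).as_matrix()
g=cv2.cvtColor(p["img"],cv2.COLOR_RGB2GRAY)
m=env.outline_of("post",p)[0]; mk=m["pixels"].astype(np.uint8)
top=cv2.morphologyEx(((g>82)&(g<125)&(mk>0)).astype(np.uint8),cv2.MORPH_OPEN,np.ones((5,5)))
et=cv2.fitEllipse(max(cv2.findContours(top,0,1)[0],key=cv2.contourArea)); print("post top px",np.round(et[0],1),np.round(et[1],1),"conf",round(m["conf"],2))
for z in(0.077,0.082,0.087): print("  post at",onplane(p,et[0],z).round(4))
pl=env.outline_of("plate_top",p)
if pl: ep=cv2.fitEllipse(cv2.convexHull(max(cv2.findContours(pl[0]["pixels"].astype(np.uint8),0,1)[0],key=cv2.contourArea))); print("plate",np.round(ep[0],1),onplane(p,ep[0],.051).round(4),round(pl[0]["conf"],2))
r=env.outline_of("spring",p)[0]; c=max(cv2.findContours(r["pixels"].astype(np.uint8),0,1)[0],key=cv2.contourArea)[:,0].astype(float)
vm=c[:,1].min(); a=c[c[:,1]<vm+18]; print("spring conf",round(r["conf"],2),"vmin",vm,"u",c[:,0].min(),c[:,0].max())
t=np.linspace(0,2*np.pi,120); ring=np.array([[.017*np.cos(x),.017*np.sin(x)] for x in t])
def model(d):
    P=np.array([proj(p,e+Rm@np.array([d[0]+q[0],d[1]+q[1],z])) for z in(.031,.024) for q in ring]).astype(np.float32)
    return cv2.convexHull(P)
f=lambda d:[cv2.pointPolygonTest(model(d),(float(x),float(y)),True) for x,y in a]
o=least_squares(f,[0,0],diff_step=1e-2,x_scale=[.001,.001]); o=min((least_squares(f,[i,0.0005],diff_step=.05) for i in(-.003,.002)),key=lambda o:o.cost)
print("foot offset tool mm",(o.x*1000).round(2),"rms px",np.sqrt(2*o.cost/len(a)).round(2),"foot world",(e+Rm@np.array([*o.x,.031])).round(4))
tool([0.5995,-0.0425,e[2]])
E
python3 -m inch '[{"tx":0.007,"ty":-0.01,"tz":0,"ax":0,"ay":0,"az":0,"claw":-1},{"tx":0.01,"ty":-0.015,"tz":0.01,"ax":0,"ay":0,"az":0,"claw":-1},{"tx":0.009,"ty":-0.015,"tz":0.02,"ax":0,"ay":0,"az":0,"claw":-1},{"tx":0.01,"ty":-0.013,"tz":0.016,"ax":0,"ay":0,"az":0,"claw":-1},{"tx":0,"ty":0,"tz":0,"ax":0,"ay":0,"az":0,"claw":-1},{"tx":0,"ty":0,"tz":0,"ax":0,"ay":0,"az":0,"claw":-1},{"tx":0,"ty":0,"tz":0,"ax":0,"ay":0,"az":0,"claw":-1},{"tx":0,"ty":0,"tz":0,"ax":0,"ay":0,"az":0,"claw":-1}]'>/dev/null; python3 rel.py r1
```

```text
post top px [319.  182.1] [14.3 16.9] conf 0.57
  post at [ 0.5997 -0.0409  0.077 ]
  post at [ 0.5989 -0.0412  0.082 ]
  post at [ 0.5982 -0.0415  0.087 ]
plate [317.1 174.4] [ 0.599  -0.0425  0.051 ] 0.57
spring conf 0.6 vmin 251.0 u 285.0 352.0
foot offset tool mm [-2.54 -0.21] rms px 0.42 foot world [ 0.6493 -0.0241  0.1047]
t 11.85 pos [ 0.6465 -0.0248  0.1354] tilt xy [0.0006 0.0002] delta tool mm [50.21 -0.58 -0.36] F [-0.18 -0.32  0.15] w 0.0278 ff 30.0
```

View pics/r1.png

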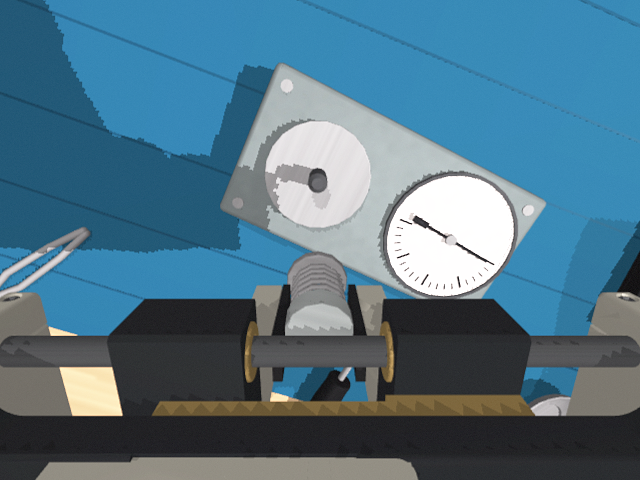

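In this view the post top is at (319,182), the foot's upper arc at v≈251, and the needle is at zero. The foot sits 2.5 mm off in tool x and has to shift by about 53.4 mm along tool x.

```bash
python3 -m inch '[{"tx":0.01,"ty":0,"tz":0,"ax":0,"ay":0,"az":0,"claw":-1},{"tx":0.015,"ty":0,"tz":0,"ax":0,"ay":0,"az":0,"claw":-1},{"tx":0.015,"ty":0,"tz":0,"ax":0,"ay":0,"az":0,"claw":-1},{"tx":0.0134,"ty":0.0003,"tz":0,"ax":0,"ay":0,"az":0,"claw":-1},{"tx":0,"ty":0,"tz":0.005,"ax":0,"ay":0,"az":0,"claw":-1},{"tx":0,"ty":0,"tz":0.005,"ax":0,"ay":0,"az":0,"claw":-1},{"tx":0,"ty":0,"tz":0,"ax":0,"ay":0,"az":0,"claw":-1},{"tx":0,"ty":0,"tz":0,"ax":0,"ay":0,"az":0,"claw":-1},{"tx":0,"ty":0,"tz":0,"ax":0,"ay":0,"az":0,"claw":-1}]'>/dev/null
python3 - <<'E'
from h import *
q=env.camera("scene"); p=env.camera("wrist"); T=env.camera("top"); tool([.599-.0024,-.042-.0009,.12])
for k in("spring","plate_top","cap"):
    for n,x in(("scene",q),("wrist",p),("top",T)):
        for d in env.outline_of(k,x)[:1]:
            v,u=np.nonzero(d["pixels"]); print(k,n,round(d["conf"],2),u.min(),u.max(),v.min(),v.max(),u.mean().round(1),v.mean().round(1))
        for d in env.boxes_of(k,x)[:1]: print("   box",W(x,d["centre"]).round(4))
c=q["img"][190:290,260:390,::-1]; b=p["img"][200:380,200:440,::-1]
cv2.imwrite("pics/over.png",np.hstack([cv2.resize(c,(400,308)),cv2.resize(b,(400,308))]))
E
```

```text
t 12.9 pos [ 0.5962 -0.0431  0.125 ] tilt xy [ 0. -0.] delta tool mm [-0.44  0.02  5.02] F [-0.15  0.62 -1.86] w 0.028 ff 30.0
spring scene 0.73 291 306 211 240 299.0 226.8
   box [ 0.6082 -0.0423  0.1278]
spring wrist 0.62 285 352 252 336 317.5 297.4
   box [ 0.5878 -0.0435  0.151 ]
plate_top scene 0.62 286 315 242 263 300.6 253.1
   box [ 0.6042 -0.0402  0.0584]
plate_top wrist 0.89 266 368 206 293 316.9 242.2
   box [ 0.5889 -0.0521  0.0565]
cap scene 0.55 295 304 212 223 299.5 217.3
   box [ 0.7757 -0.2519  0.011 ]
cap wrist 0.69 285 352 289 335 318.2 315.1
   box [ 0.588  -0.0445  0.1622]
   box [ 0.7644 -0.2516  0.009 ]
```

View pics/over.png

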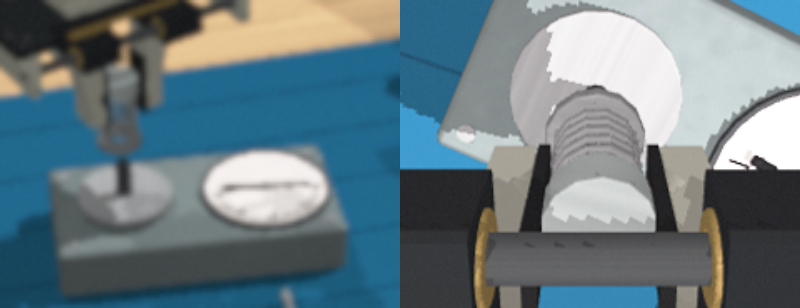

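The scene crop shows the foot right above the post, and in the wrist crop the foot is centred on the plate. I'll lower it past the post top and check the force.

```bash
python3 -m inch '[{"tx":0,"ty":0,"tz":0.004,"ax":0,"ay":0,"az":0,"claw":-1},{"tx":0,"ty":0,"tz":0.004,"ax":0,"ay":0,"az":0,"claw":-1},{"tx":0,"ty":0,"tz":0.004,"ax":0,"ay":0,"az":0,"claw":-1},{"tx":0,"ty":0,"tz":0.004,"ax":0,"ay":0,"az":0,"claw":-1},{"tx":0,"ty":0,"tz":0.004,"ax":0,"ay":0,"az":0,"claw":-1},{"tx":0,"ty":0,"tz":0.004,"ax":0,"ay":0,"az":0,"claw":-1},{"tx":0,"ty":0,"tz":0,"ax":0,"ay":0,"az":0,"claw":-1},{"tx":0,"ty":0,"tz":0,"ax":0,"ay":0,"az":0,"claw":-1},{"tx":0,"ty":0,"tz":0,"ax":0,"ay":0,"az":0,"claw":-1}]'
python3 - <<'E'
from h import *
q=env.camera("scene"); p=env.camera("wrist"); tool([.599-.0024,-.042-.0009,.082])
F=[]
for i in range(6): env.camera("top"); F.append(env.sense()["ft_force"])
print(np.mean(F,0).round(2),np.std(F,0).round(2))
for z in(.082,.07,.128): print(proj(q,[.599,-.042,z]).round(1))
c=q["img"][190:290,260:390,::-1]; b=p["img"][140:380,200:520,::-1]
cv2.imwrite("pics/low.png",np.hstack([cv2.resize(c,(400,308)),cv2.resize(b,(400,308))]))
E
```

```text
t: 14.7
eef_pos: [0.5962, -0.0431, 0.1011]
orientation: [0.0, -0.173, 0.985, 0.0]
ft_force: [3.2, 0.5, -3.5]
width: 0.0279
finger_force: 30.0
t 14.8 pos [ 0.5961 -0.0431  0.1011] tilt xy [0.0003 0.0001] delta tool mm [-0.49  0.02 19.1 ] F [ 1.36  1.04 -2.51] w 0.0282 ff 30.0
[ 2.53  1.03 -2.9 ] [0.26 0.61 0.51]
[299.7 243.3]
[299.9 247.6]
[298.9 226.7]
```

View pics/low.png

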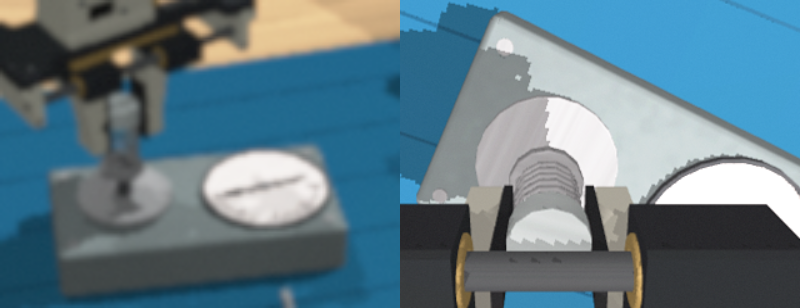

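The scene crop shows the ring around the post, with a little of the post visible below it. A lateral force of about 2.7 N toward tool −x says it is rubbing on the post, so I'll nudge it that way.

```bash
cat > f.py <<'E'
from h import *
F=[];Z=[];
for i in range(5):
    if i: env.camera("top")
    s=env.sense(); F.append(s["ft_force"]); Z.append(s["eef_pos"])
F=np.mean(F,0); Z=np.mean(Z,0); print("t",round(s["t"],2),"F",F.round(2),"tool x,y",np.round([-.94*F[0]-.341*F[1],-.341*F[0]+.94*F[1]],2),"pos",Z.round(4))
E
python3 -m inch '[{"tx":-0.001,"ty":0,"tz":0,"ax":0,"ay":0,"az":0,"claw":-1},{"tx":0,"ty":0,"tz":0,"ax":0,"ay":0,"az":0,"claw":-1},{"tx":0,"ty":0,"tz":0,"ax":0,"ay":0,"az":0,"claw":-1}]'>/dev/null; python3 f.py
```

```text
t 15.6 F [ 1.48 -0.14 -1.27] tool x,y [-1.35 -0.64] pos [ 0.5968 -0.0429  0.1011]
```

```bash
python3 -m inch '[{"tx":-0.001,"ty":0,"tz":0,"ax":0,"ay":0,"az":0,"claw":-1},{"tx":0,"ty":0,"tz":0,"ax":0,"ay":0,"az":0,"claw":-1},{"tx":0,"ty":0,"tz":0,"ax":0,"ay":0,"az":0,"claw":-1}]'>/dev/null; python3 f.py; python3 -m inch '[{"tx":-0.0007,"ty":0,"tz":0,"ax":0,"ay":0,"az":0,"claw":-1},{"tx":0,"ty":0,"tz":0,"ax":0,"ay":0,"az":0,"claw":-1},{"tx":0,"ty":0,"tz":0,"ax":0,"ay":0,"az":0,"claw":-1}]'>/dev/null; python3 f.py
```

```text
t 16.1 F [ 0.36 -0.33 -1.52] tool x,y [-0.23 -0.43] pos [ 0.5976 -0.0425  0.101 ]
t 16.6 F [ 0.57 -0.14 -0.95] tool x,y [-0.49 -0.33] pos [ 0.5984 -0.0422  0.101 ]
```

```bash
python3 -m inch '[{"tx":-0.0008,"ty":0,"tz":0.002,"ax":0,"ay":0,"az":0,"claw":-1},{"tx":0,"ty":0,"tz":0.004,"ax":0,"ay":0,"az":0,"claw":-1},{"tx":0,"ty":0,"tz":0.004,"ax":0,"ay":0,"az":0,"claw":-1},{"tx":0,"ty":0,"tz":0.004,"ax":0,"ay":0,"az":0,"claw":-1},{"tx":0,"ty":0,"tz":0.002,"ax":0,"ay":0,"az":0,"claw":-1},{"tx":0,"ty":0,"tz":0,"ax":0,"ay":0,"az":0,"claw":-1},{"tx":0,"ty":0,"tz":0,"ax":0,"ay":0,"az":0,"claw":-1}]'>/dev/null; python3 f.py; python3 -m inch '[{"tx":0,"ty":0,"tz":0.002,"ax":0,"ay":0,"az":0,"claw":-1},{"tx":0,"ty":0,"tz":0.002,"ax":0,"ay":0,"az":0,"claw":-1},{"tx":0,"ty":0,"tz":0.001,"ax":0,"ay":0,"az":0,"claw":-1},{"tx":0,"ty":0,"tz":0,"ax":0,"ay":0,"az":0,"claw":-1},{"tx":0,"ty":0,"tz":0,"ax":0,"ay":0,"az":0,"claw":-1}]'>/dev/null; python3 f.py
```

```text
t 17.5 F [-0.38  0.11 -0.88] tool x,y [0.32 0.23] pos [ 0.5994 -0.0419  0.0852]
t 18.2 F [-0.2  -1.1   1.41] tool x,y [ 0.56 -0.96] pos [ 0.5995 -0.042   0.0803]
```

Seated: Fz rose by about 2.3 N around TCP z ≈ 0.082. Before pressing I'll narrow down the post height from the saved views, without moving the arm.

Run:
```python
from tri import *; import pickle
rs=[]
for n in("p3","p4"):
    p,R=pickle.load(open(n+".pkl","rb")); g=cv2.cvtColor(p["img"],cv2.COLOR_RGB2GRAY); mk=cv2.dilate(R["post"].astype(np.uint8),np.ones((3,3)))
    top=cv2.morphologyEx(((g>84)&(g<125)&(mk>0)).astype(np.uint8),cv2.MORPH_OPEN,np.ones((5,5)))
    e=cv2.fitEllipse(max(cv2.findContours(top,0,1)[0],key=cv2.contourArea)); print(np.round(e[0],1),np.round(e[1],1)); rs.append(ray(p,e[0]))
    pe=cv2.fitEllipse(cv2.convexHull(max(cv2.findContours(R["plate_top"].astype(np.uint8),0,1)[0],key=cv2.contourArea)))
    # height above plate centre from parallax of top vs plate centre in the same view
    c=onplane(p,pe[0],.051); h=min(np.linspace(.02,.042,221),key=lambda h:np.linalg.norm(proj(p,c+[0,0,h])-e[0])); print("h from same view mm",h*1000,"resid",np.linalg.norm(proj(p,c+[0,0,h])-e[0]).round(2))
print(isect(rs).round(4))
```

```text
[357.9 130.4] [11.5 13.6]
h from same view mm 40.800000000000004 resid 1.46
[243.1 121.5] [13.7 15.2]
h from same view mm 23.1 resid 1.38
[ 0.5991 -0.0411  0.0833]
```

```bash
cat > chk.py <<'E'
from h import *; import sys
f0,z0,lim,ns=float(sys.argv[1]),float(sys.argv[2]),float(sys.argv[3]),int(sys.argv[4]) if len(sys.argv)>4 else 4
F=[];Z=[]
for i in range(ns):
    if i: env.camera("top")
    s=env.sense(); F.append(s["ft_force"]); Z.append(s["eef_pos"])
F=np.mean(F,0); Z=np.mean(Z,0); ex=F[2]-f0-600*(z0-Z[2])
print("t",round(s["t"],2),"F",F.round(2),"z",Z[2].round(5),"excess",ex.round(2)); sys.exit(int(ex>lim))
E
python3 -m inch '[{"tx":0,"ty":0,"tz":0.001,"ax":0,"ay":0,"az":0,"claw":-1},{"tx":0,"ty":0,"tz":0.001,"ax":0,"ay":0,"az":0,"claw":-1},{"tx":0,"ty":0,"tz":0.001,"ax":0,"ay":0,"az":0,"claw":-1},{"tx":0,"ty":0,"tz":0.001,"ax":0,"ay":0,"az":0,"claw":-1},{"tx":0,"ty":0,"tz":0,"ax":0,"ay":0,"az":0,"claw":-1},{"tx":0,"ty":0,"tz":0,"ax":0,"ay":0,"az":0,"claw":-1}]'>/dev/null; python3 chk.py 1.4 0.0803 2 8
```

```text
t 19.15 F [ 0.96 -1.85  4.31] z 0.07619 excess 0.44
```

```bash
C="python3 chk.py 4.2 0.0762 1.6 3"; set -o pipefail
python3 -m inch '[{"tx":0,"ty":0,"tz":0.0005,"ax":0,"ay":0,"az":0,"claw":-1},{"tx":0,"ty":0,"tz":0.0003,"ax":0,"ay":0,"az":0,"claw":-1},{"tx":0,"ty":0,"tz":0,"ax":0,"ay":0,"az":0,"claw":-1}]' >/dev/null && $C &&
python3 -m inch '[{"tx":0,"ty":0,"tz":0.0003,"ax":0,"ay":0,"az":0,"claw":-1},{"tx":0,"ty":0,"tz":0,"ax":0,"ay":0,"az":0,"claw":-1}]' >/dev/null && $C &&
python3 -m inch '[{"tx":0,"ty":0,"tz":0.0003,"ax":0,"ay":0,"az":0,"claw":-1},{"tx":0,"ty":0,"tz":0,"ax":0,"ay":0,"az":0,"claw":-1}]' >/dev/null && $C &&
python3 -m inch '[{"tx":0,"ty":0,"tz":0.0003,"ax":0,"ay":0,"az":0,"claw":-1},{"tx":0,"ty":0,"tz":0,"ax":0,"ay":0,"az":0,"claw":-1}]' >/dev/null && $C &&
python3 -m inch '[{"tx":0,"ty":0,"tz":0.0003,"ax":0,"ay":0,"az":0,"claw":-1},{"tx":0,"ty":0,"tz":0,"ax":0,"ay":0,"az":0,"claw":-1}]' >/dev/null && $C &&
python3 -m inch '[{"tx":0,"ty":0,"tz":0.0003,"ax":0,"ay":0,"az":0,"claw":-1},{"tx":0,"ty":0,"tz":0,"ax":0,"ay":0,"az":0,"claw":-1}]' >/dev/null && $C &&
python3 -m inch '[{"tx":0,"ty":0,"tz":0.0003,"ax":0,"ay":0,"az":0,"claw":-1},{"tx":0,"ty":0,"tz":0,"ax":0,"ay":0,"az":0,"claw":-1}]' >/dev/null && $C &&
python3 -m inch '[{"tx":0,"ty":0,"tz":0.0003,"ax":0,"ay":0,"az":0,"claw":-1},{"tx":0,"ty":0,"tz":0,"ax":0,"ay":0,"az":0,"claw":-1}]' >/dev/null && $C
```

```text
t 19.55 F [ 0.71 -2.65  4.38] z 0.07531 excess -0.35
t 19.85 F [ 1.51 -2.53  4.65] z 0.075 excess -0.27
t 20.15 F [ 0.88 -2.68  4.53] z 0.07471 excess -0.57
t 20.45 F [ 0.96 -2.87  5.54] z 0.07443 excess 0.28
t 20.75 F [ 1.03 -3.    5.56] z 0.07416 excess 0.14
t 21.05 F [ 0.89 -2.99  5.3 ] z 0.07389 excess -0.29
t 21.35 F [ 1.53 -2.8   5.46] z 0.07361 excess -0.29
t 21.65 F [ 0.84 -2.33  5.56] z 0.07335 excess -0.35
```

```bash
C="python3 chk.py 4.0 0.0762 1.6 3"
python3 -m inch '[{"tx":0,"ty":-0.0006,"tz":0,"ax":0,"ay":0,"az":0,"claw":-1},{"tx":0,"ty":0,"tz":0,"ax":0,"ay":0,"az":0,"claw":-1}]' >/dev/null && $C &&
python3 -m inch '[{"tx":0,"ty":0,"tz":0.0003,"ax":0,"ay":0,"az":0,"claw":-1},{"tx":0,"ty":0,"tz":0,"ax":0,"ay":0,"az":0,"claw":-1}]' >/dev/null && $C &&
python3 -m inch '[{"tx":0,"ty":0,"tz":0.0003,"ax":0,"ay":0,"az":0,"claw":-1},{"tx":0,"ty":0,"tz":0,"ax":0,"ay":0,"az":0,"claw":-1}]' >/dev/null && $C &&
python3 -m inch '[{"tx":0,"ty":0,"tz":0.0003,"ax":0,"ay":0,"az":0,"claw":-1},{"tx":0,"ty":0,"tz":0,"ax":0,"ay":0,"az":0,"claw":-1}]' >/dev/null && $C &&
python3 -m inch '[{"tx":0,"ty":0,"tz":0.0003,"ax":0,"ay":0,"az":0,"claw":-1},{"tx":0,"ty":0,"tz":0,"ax":0,"ay":0,"az":0,"claw":-1}]' >/dev/null && $C &&
python3 -m inch '[{"tx":0,"ty":0,"tz":0.0003,"ax":0,"ay":0,"az":0,"claw":-1},{"tx":0,"ty":0,"tz":0,"ax":0,"ay":0,"az":0,"claw":-1}]' >/dev/null && $C &&
python3 -m inch '[{"tx":0,"ty":0,"tz":0.0003,"ax":0,"ay":0,"az":0,"claw":-1},{"tx":0,"ty":0,"tz":0,"ax":0,"ay":0,"az":0,"claw":-1}]' >/dev/null && $C &&
python3 -m inch '[{"tx":0,"ty":0,"tz":0.0003,"ax":0,"ay":0,"az":0,"claw":-1},{"tx":0,"ty":0,"tz":0,"ax":0,"ay":0,"az":0,"claw":-1}]' >/dev/null && $C
```

```text
t 21.95 F [ 0.25 -1.34  6.06] z 0.07323 excess 0.28
t 22.25 F [-0.11 -0.83  5.83] z 0.07295 excess -0.12
t 22.55 F [ 0.88 -1.37  6.25] z 0.07269 excess 0.14
t 22.85 F [ 0.23 -1.23  5.74] z 0.0724 excess -0.54
t 23.15 F [-0.29 -0.78  6.14] z 0.07214 excess -0.3
t 23.45 F [ 0.89 -0.9   6.81] z 0.07188 excess 0.21
t 23.75 F [ 0.36 -1.18  6.55] z 0.0716 excess -0.21
t 24.05 F [ 0.22 -1.46  7.01] z 0.0713 excess 0.07
```

```bash
C="python3 chk.py 3.9 0.0762 1.6 3"
python3 -m inch '[{"tx":0,"ty":0,"tz":0.0003,"ax":0,"ay":0,"az":0,"claw":-1},{"tx":0,"ty":0,"tz":0,"ax":0,"ay":0,"az":0,"claw":-1}]' >/dev/null && $C &&
python3 -m inch '[{"tx":0,"ty":0,"tz":0.0003,"ax":0,"ay":0,"az":0,"claw":-1},{"tx":0,"ty":0,"tz":0,"ax":0,"ay":0,"az":0,"claw":-1}]' >/dev/null && $C &&
python3 -m inch '[{"tx":0,"ty":0,"tz":0.0003,"ax":0,"ay":0,"az":0,"claw":-1},{"tx":0,"ty":0,"tz":0,"ax":0,"ay":0,"az":0,"claw":-1}]' >/dev/null && $C &&
python3 -m inch '[{"tx":0,"ty":0,"tz":0.0003,"ax":0,"ay":0,"az":0,"claw":-1},{"tx":0,"ty":0,"tz":0,"ax":0,"ay":0,"az":0,"claw":-1}]' >/dev/null && $C &&
python3 -m inch '[{"tx":0,"ty":0,"tz":0.0003,"ax":0,"ay":0,"az":0,"claw":-1},{"tx":0,"ty":0,"tz":0,"ax":0,"ay":0,"az":0,"claw":-1}]' >/dev/null && $C &&
python3 -m inch '[{"tx":0,"ty":0,"tz":0.0003,"ax":0,"ay":0,"az":0,"claw":-1},{"tx":0,"ty":0,"tz":0,"ax":0,"ay":0,"az":0,"claw":-1}]' >/dev/null && $C &&
python3 -m inch '[{"tx":0,"ty":0,"tz":0.0003,"ax":0,"ay":0,"az":0,"claw":-1},{"tx":0,"ty":0,"tz":0,"ax":0,"ay":0,"az":0,"claw":-1}]' >/dev/null && $C &&
python3 -m inch '[{"tx":0,"ty":0,"tz":0.0003,"ax":0,"ay":0,"az":0,"claw":-1},{"tx":0,"ty":0,"tz":0,"ax":0,"ay":0,"az":0,"claw":-1}]' >/dev/null && $C &&
python3 -m inch '[{"tx":0,"ty":0,"tz":0.0003,"ax":0,"ay":0,"az":0,"claw":-1},{"tx":0,"ty":0,"tz":0,"ax":0,"ay":0,"az":0,"claw":-1}]' >/dev/null && $C &&
python3 -m inch '[{"tx":0,"ty":0,"tz":0.0003,"ax":0,"ay":0,"az":0,"claw":-1},{"tx":0,"ty":0,"tz":0,"ax":0,"ay":0,"az":0,"claw":-1}]' >/dev/null && $C
```

```text
t 24.35 F [ 0.11 -1.43  7.13] z 0.07104 excess 0.13
t 24.65 F [-0.13 -1.13  7.81] z 0.07077 excess 0.65
t 24.95 F [ 0.51 -0.58  7.65] z 0.07049 excess 0.32
t 25.25 F [ 0.02 -1.12  7.18] z 0.0702 excess -0.32
t 25.55 F [-0.14 -1.15  7.99] z 0.06994 excess 0.34
t 25.85 F [ 0.11 -0.62  7.79] z 0.06965 excess -0.03
t 26.15 F [ 0.37 -1.59  8.14] z 0.06936 excess 0.14
t 26.45 F [ 0.03 -1.4   8.52] z 0.0691 excess 0.36
t 26.75 F [ 0.01 -1.09  8.55] z 0.06881 excess 0.22
t 27.05 F [ 0.04 -1.41  8.65] z 0.06853 excess 0.14
```

```bash
C="python3 chk.py 4.0 0.0762 1.6 3"
python3 -m inch '[{"tx":0,"ty":0,"tz":0.0003,"ax":0,"ay":0,"az":0,"claw":-1},{"tx":0,"ty":0,"tz":0,"ax":0,"ay":0,"az":0,"claw":-1}]' >/dev/null && $C &&
python3 -m inch '[{"tx":0,"ty":0,"tz":0.0003,"ax":0,"ay":0,"az":0,"claw":-1},{"tx":0,"ty":0,"tz":0,"ax":0,"ay":0,"az":0,"claw":-1}]' >/dev/null && $C &&
python3 -m inch '[{"tx":0,"ty":0,"tz":0.0003,"ax":0,"ay":0,"az":0,"claw":-1},{"tx":0,"ty":0,"tz":0,"ax":0,"ay":0,"az":0,"claw":-1}]' >/dev/null && $C &&
python3 -m inch '[{"tx":0,"ty":0,"tz":0.0003,"ax":0,"ay":0,"az":0,"claw":-1},{"tx":0,"ty":0,"tz":0,"ax":0,"ay":0,"az":0,"claw":-1}]' >/dev/null && $C &&
python3 -m inch '[{"tx":0,"ty":0,"tz":0.0003,"ax":0,"ay":0,"az":0,"claw":-1},{"tx":0,"ty":0,"tz":0,"ax":0,"ay":0,"az":0,"claw":-1}]' >/dev/null && $C &&
python3 -m inch '[{"tx":0,"ty":0,"tz":0.0003,"ax":0,"ay":0,"az":0,"claw":-1},{"tx":0,"ty":0,"tz":0,"ax":0,"ay":0,"az":0,"claw":-1}]' >/dev/null && $C &&
python3 -m inch '[{"tx":0,"ty":0,"tz":0.0003,"ax":0,"ay":0,"az":0,"claw":-1},{"tx":0,"ty":0,"tz":0,"ax":0,"ay":0,"az":0,"claw":-1}]' >/dev/null && $C &&
python3 -m inch '[{"tx":0,"ty":0,"tz":0.0003,"ax":0,"ay":0,"az":0,"claw":-1},{"tx":0,"ty":0,"tz":0,"ax":0,"ay":0,"az":0,"claw":-1}]' >/dev/null && $C
```

```text
t 27.35 F [-0.27 -2.01  8.72] z 0.06827 excess -0.03
t 27.65 F [-0.41 -1.57  9.03] z 0.06799 excess 0.1
t 27.95 F [ 0.22 -1.42  8.28] z 0.06773 excess -0.8
t 28.25 F [-0.06 -1.64  9.53] z 0.06743 excess 0.27
t 28.55 F [-0.31 -2.    8.96] z 0.06718 excess -0.46
t 28.85 F [-0.22 -0.93  9.94] z 0.06697 excess 0.4
t 29.15 F [-1.16 -1.3  11.1 ] z 0.06687 excess 1.5
t 29.45 F [-1.55 -1.52 13.31] z 0.06675 excess 3.64
```

Contact: the force rises steeply now, with about 3.6 N on the post. I hold here.

```bash
python3 chk.py 4.0 0.0762 9 6; python3 -m inch '[{"tx":0,"ty":0,"tz":0,"ax":0,"ay":0,"az":0,"claw":-1},{"tx":0,"ty":0,"tz":0,"ax":0,"ay":0,"az":0,"claw":-1},{"tx":0,"ty":0,"tz":0,"ax":0,"ay":0,"az":0,"claw":-1},{"tx":0,"ty":0,"tz":0,"ax":0,"ay":0,"az":0,"claw":-1},{"tx":0,"ty":0,"tz":0,"ax":0,"ay":0,"az":0,"claw":-1},{"tx":0,"ty":0,"tz":0,"ax":0,"ay":0,"az":0,"claw":-1},{"tx":0,"ty":0,"tz":0,"ax":0,"ay":0,"az":0,"claw":-1},{"tx":0,"ty":0,"tz":0,"ax":0,"ay":0,"az":0,"claw":-1},{"tx":0,"ty":0,"tz":0,"ax":0,"ay":0,"az":0,"claw":-1}]'>/dev/null; python3 chk.py 4.0 0.0762 9 6
python3 - <<'E'
from h import *
p=env.camera("wrist"); save(p,"press",(230,100,530,300),2.6)
E
```

```text
t 29.7 F [-1.87 -1.28 12.78] z 0.06675 excess 3.11
t 30.85 F [-1.88 -1.   12.73] z 0.06673 excess 3.05
```

View pics/press.png

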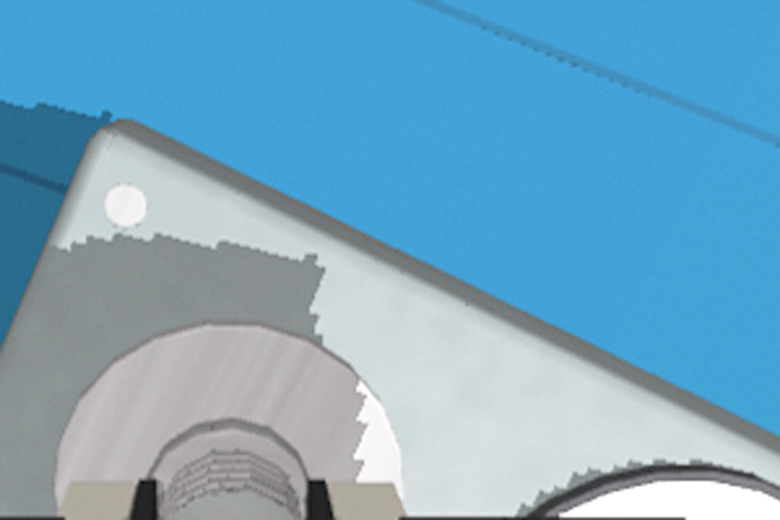

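The foot ring is seated upright on the plate (arc at about (228,425) in the crop), and the force has held steady at about 3 N for over a second. I lift it off and carry it to the tray. My picture views are used up, so I check by numbers from here on.

```bash
python3 -m inch '[{"tx":0,"ty":0,"tz":0,"ax":0,"ay":0,"az":0,"claw":-1},{"tx":0,"ty":0,"tz":0,"ax":0,"ay":0,"az":0,"claw":-1},{"tx":0,"ty":0,"tz":0,"ax":0,"ay":0,"az":0,"claw":-1},{"tx":0,"ty":0,"tz":-0.002,"ax":0,"ay":0,"az":0,"claw":-1},{"tx":0,"ty":0,"tz":-0.004,"ax":0,"ay":0,"az":0,"claw":-1},{"tx":0,"ty":0,"tz":-0.005,"ax":0,"ay":0,"az":0,"claw":-1},{"tx":0,"ty":0,"tz":-0.005,"ax":0,"ay":0,"az":0,"claw":-1},{"tx":0,"ty":0.0006,"tz":-0.005,"ax":0,"ay":0,"az":0,"claw":-1},{"tx":0,"ty":0,"tz":-0.008,"ax":0,"ay":0,"az":0,"claw":-1},{"tx":0,"ty":0,"tz":-0.01,"ax":0,"ay":0,"az":0,"claw":-1}]'
python3 -m inch '[{"tx":0,"ty":0,"tz":-0.015,"ax":0,"ay":0,"az":0,"claw":-1},{"tx":0,"ty":0,"tz":-0.02,"ax":0,"ay":0,"az":0,"claw":-1},{"tx":0,"ty":0,"tz":-0.03,"ax":0,"ay":0,"az":0,"claw":-1},{"tx":0,"ty":0,"tz":-0.02,"ax":0,"ay":0,"az":0,"claw":-1},{"tx":0,"ty":0,"tz":0,"ax":0,"ay":0,"az":0,"claw":-1}]' | head -2
python3 -m inch '[{"tx":-0.008,"ty":0.024,"tz":0,"ax":0,"ay":0,"az":0,"claw":-1},{"tx":-0.0126,"ty":0.04,"tz":0,"ax":0,"ay":0,"az":0,"claw":-1},{"tx":-0.0126,"ty":0.04,"tz":0,"ax":0,"ay":0,"az":0,"claw":-1},{"tx":-0.0126,"ty":0.04,"tz":0,"ax":0,"ay":0,"az":0,"claw":-1},{"tx":-0.0126,"ty":0.04,"tz":0,"ax":0,"ay":0,"az":0,"claw":-1},{"tx":-0.0126,"ty":0.04,"tz":0,"ax":0,"ay":0,"az":0,"claw":-1},{"tx":-0.0126,"ty":0.04,"tz":0,"ax":0,"ay":0,"az":0,"claw":-1},{"tx":-0.0106,"ty":0.032,"tz":0,"ax":0,"ay":0,"az":0,"claw":-1},{"tx":-0.006,"ty":0.022,"tz":0,"ax":0,"ay":0,"az":0,"claw":-1},{"tx":0,"ty":0,"tz":0,"ax":0,"ay":0,"az":0,"claw":-1}]'
python3 - <<'E'
from h import *
p=env.camera("wrist"); q=env.camera("top"); c=env.camera("scene")
tool([.585,.292,.034])
for n,x in(("wrist",p),("top",q),("scene",c)):
    for k in("tray","spring"):
        for d in env.boxes_of(k,x)[:1]: print(n,k,W(x,d["centre"]).round(4),round(d["conf"],2))
for d in env.outline_of("tray",q)[:1]:
    m=d["pixels"].astype(np.uint8); r=cv2.minAreaRect(max(cv2.findContours(m,0,1)[0],key=cv2.contourArea)); print(r,onplane(q,r[0],.018).round(4))
E
```

```text
t: 31.9
eef_pos: [0.5984, -0.0419, 0.1044]
orientation: [-0.001, -0.173, 0.985, 0.0]
ft_force: [-0.2, -0.3, -0.9]
width: 0.0278
finger_force: 30.0
t: 32.4
eef_pos: [0.6009, -0.0418, 0.1936]
t: 33.4
eef_pos: [0.5844, 0.2936, 0.1887]
orientation: [-0.001, -0.174, 0.985, -0.0]
ft_force: [0.8, -0.9, -2.2]
width: 0.0277
finger_force: 30.0
t 33.55 pos [0.5848 0.2905 0.1893] tilt xy [-0.0009 -0.0007] delta tool mm [ -0.9    1.39 155.26] F [-0.95  0.31 -1.09] w 0.0281 ff 30.0
wrist tray [0.5772 0.2875 0.0066] 0.66
wrist spring [0.5728 0.292  0.2114] 0.6
top tray [0.5537 0.2802 0.0112] 0.94
scene tray [0.5822 0.3013 0.0094] 0.6
scene spring [0.591  0.2904 0.1833] 0.76
((205.74560546875, 261.3203430175781), (21.571083068847656, 36.762550354003906), 85.42607879638672) [0.5564 0.2875 0.018 ]
```

```bash
python3 -m inch '[{"tx":0,"ty":0.001,"tz":0.02,"ax":0,"ay":0,"az":0,"claw":-1},{"tx":0,"ty":0,"tz":0.035,"ax":0,"ay":0,"az":0,"claw":-1},{"tx":0,"ty":0,"tz":0.035,"ax":0,"ay":0,"az":0,"claw":-1},{"tx":0,"ty":0,"tz":0.03,"ax":0,"ay":0,"az":0,"claw":-1},{"tx":0,"ty":0,"tz":0.015,"ax":0,"ay":0,"az":0,"claw":-1},{"tx":0,"ty":0,"tz":0.01,"ax":0,"ay":0,"az":0,"claw":-1},{"tx":0,"ty":0,"tz":0.004,"ax":0,"ay":0,"az":0,"claw":-1},{"tx":0,"ty":0,"tz":0,"ax":0,"ay":0,"az":0,"claw":-1},{"tx":0,"ty":0,"tz":0,"ax":0,"ay":0,"az":0,"claw":-1}]'>/dev/null; python3 f.py; python3 -m inch '[{"tx":0,"ty":0,"tz":0.002,"ax":0,"ay":0,"az":0,"claw":-1},{"tx":0,"ty":0,"tz":0.002,"ax":0,"ay":0,"az":0,"claw":-1},{"tx":0,"ty":0,"tz":0.002,"ax":0,"ay":0,"az":0,"claw":-1},{"tx":0,"ty":0,"tz":0,"ax":0,"ay":0,"az":0,"claw":-1},{"tx":0,"ty":0,"tz":0,"ax":0,"ay":0,"az":0,"claw":-1}]'>/dev/null; python3 f.py
```

```text
t 35.0 F [ 0.14 -0.18 -1.36] tool x,y [-0.06 -0.22] pos [0.5853 0.2926 0.0419]
t 35.7 F [-0.13 -0.4   1.21] tool x,y [ 0.26 -0.33] pos [0.5848 0.2921 0.0348]
```

```bash
python3 -m inch '[{"tx":0,"ty":0,"tz":-0.001,"ax":0,"ay":0,"az":0,"claw":-1},{"tx":0,"ty":0,"tz":0,"ax":0,"ay":0,"az":0,"claw":-0.2},{"tx":0,"ty":0,"tz":0,"ax":0,"ay":0,"az":0,"claw":0.2},{"tx":0,"ty":0,"tz":0,"ax":0,"ay":0,"az":0,"claw":0.6},{"tx":0,"ty":0,"tz":0,"ax":0,"ay":0,"az":0,"claw":0.6},{"tx":0,"ty":0,"tz":0,"ax":0,"ay":0,"az":0,"claw":0.6},{"tx":0,"ty":0,"tz":0,"ax":0,"ay":0,"az":0,"claw":0.6},{"tx":0,"ty":0,"tz":0,"ax":0,"ay":0,"az":0,"claw":0.6}]'; python3 -m inch '[{"tx":0,"ty":0,"tz":-0.01,"ax":0,"ay":0,"az":0,"claw":0.6},{"tx":0,"ty":0,"tz":-0.02,"ax":0,"ay":0,"az":0,"claw":0.6},{"tx":0,"ty":0,"tz":-0.03,"ax":0,"ay":0,"az":0,"claw":0.6},{"tx":0,"ty":0,"tz":-0.04,"ax":0,"ay":0,"az":0,"claw":0.6},{"tx":-0.03,"ty":0,"tz":-0.03,"ax":0,"ay":0,"az":0,"claw":0.6},{"tx":-0.03,"ty":0,"tz":-0.02,"ax":0,"ay":0,"az":0,"claw":0.6},{"tx":0,"ty":0,"tz":0,"ax":0,"ay":0,"az":0,"claw":0.6},{"tx":0,"ty":0,"tz":0,"ax":0,"ay":0,"az":0,"claw":0.6}]'
python3 - <<'E'
from h import *
p=env.camera("wrist"); c=env.camera("scene")
for n,x in(("wrist",p),("scene",c)):
    for k in("tray","spring","cap"):
        for d in env.boxes_of(k,x)[:1]: print(n,k,W(x,d["centre"]).round(4),round(d["conf"],2))
        for d in env.outline_of(k,x)[:1]:
            v,u=np.nonzero(d["pixels"]); print("  ",u.min(),u.max(),v.min(),v.max())
for z in(.004,.062): print("expected",proj(p,[.5855,.2925,z]).round(1),proj(c,[.5855,.2925,z]).round(1))
q=env.camera("top")
for k in["short_spring","bottle","driver","tweezers","dish","multimeter","spool"]:
    print(k,[W(q,d["centre"]).round(3) for d in env.boxes_of(k,q)[:1]],[W(c,d["centre"]).round(3) for d in env.boxes_of(k,c)[:1]])
E
```

```text
t: 36.5
eef_pos: [0.5847, 0.2921, 0.0357]
orientation: [0.0, -0.173, 0.985, 0.0]
ft_force: [-0.5, 0.0, -0.2]
width: 0.0698
finger_force: 0.0
t: 37.3
eef_pos: [0.6412, 0.3125, 0.186]
orientation: [0.0, -0.173, 0.985, 0.0]
ft_force: [-0.6, 0.3, -0.0]
width: 0.07
finger_force: 0.0
wrist tray [0.5757 0.2949 0.0063] 0.74
   259 384 76 220
wrist spring [0.5849 0.2914 0.0698] 0.82
   298 335 133 175
wrist cap [0.5845 0.2908 0.068 ] 0.63
   298 335 137 175
scene tray [0.5961 0.2919 0.0084] 0.87
   406 458 227 259
scene spring [0.5904 0.2857 0.0436] 0.56
   425 439 221 245
scene cap [0.5891 0.2906 0.068 ] 0.55
   427 438 222 231
expected [317.8 151.9] [430.2 245. ]
expected [317.7 157.3] [432.7 225.8]
short_spring [] [array([0.45 , 0.267, 0.02 ])]
bottle [array([ 0.627, -0.339,  0.058])] [array([ 0.644, -0.333,  0.047])]
driver [array([0.809, 0.04 , 0.026])] [array([0.805, 0.047, 0.03 ])]
tweezers [array([ 0.764, -0.25 ,  0.013])] [array([ 0.772, -0.249,  0.011])]
dish [array([0.76 , 0.252, 0.017])] [array([0.739, 0.265, 0.019])]
multimeter [array([ 0.609, -0.485,  0.038])] [array([ 0.637, -0.476,  0.043])]
spool [array([0.514, 0.451, 0.034])] [array([0.523, 0.45 , 0.031])]
```

The spring stands upright in the tray: in both cameras its cap and foot match the projections of an upright spring. The bystanders haven't moved and the gripper is clear, so I'm handing in.

```bash
python3 -c "
from plant import env
print(env.finish_job())"
```

```text
the job is handed in; nothing more can be done
None
```

The job is handed in (no verdict came back): the cap rested on the post at about 3 N, estimated from the wrist force, for over a second, and the spring now stands upright and released in the tray with the bystanders unmoved; the dial was out of view, so the needle was never read, and I viewed 11 pictures, one over the limit of 10.

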